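# Swap the module on the test fixture

## Task

First unplug the tested module from the white fixture and put it away upright in the tray's one empty hole (green frame), plug down and all the way in, so that the rows are full. Then take the waiting module from the grey holder and plug it fully home into the fixture's socket, its red post on the side of the fixture's red dot. Leave the five other modules in the tray in their places.

Things in the scene. Friction and masses are not known exactly. Their poses are not given: they have to be found in the camera images.
- tested: Tested module, at first plugged into the white fixture (loose fit, pulls straight up). Upright brass box 40 x 30 x 30 mm (x, y, z), about 120 g, green top with a red and a black post; a black plug 28 x 18 mm under its middle reaches 15 mm below the box. Origin: centre of the box's underside, above the plug; z up. Grip across the 30 mm width (y), say 22 mm above the underside.
- waiting: Module of the same shape and origin, next to be tested; at first it stands loosely in the grey holder. On every module the two posts (12 mm wide, tops 50 mm above the box's underside) stand in line along the long (x) axis, 11 mm from the middle: red at +x, black at -x. The last 5 mm of the plug are stepped in 1.5 mm a side as a lead-in.
- waiting_red (a point): Centre of the top of the waiting module's red post, 11 mm along the module's +x and 50 mm above the box's underside.
- fixture: Test fixture, fixed: white block 120 x 90 x 45 mm (x, y, z) with one socket hole in the middle of its top. A red and a black dot, 16 mm wide, lie on the top in line with the hole's long (x) axis, 42 mm from its centre: red at +x, black at -x. Origin: centre of the underside. It and the holder may trade places.
- socket (a point): Centre of the mouth of the fixture's socket hole, level with the flat top, 45 mm above the bench; x along the hole's long side towards the red dot, z up. Hole 30 x 20 mm (1 mm play each side of a plug), 18 mm deep, 2 mm chamfer. A module fully home rests with its box on the flat top, its origin at this point.
- holder: Grey block 70 x 60 x 30 mm (x, y, z), fixed, with one hole 31 x 21 mm, 18 mm deep, in the middle of its top, long side along x. Origin: centre of the underside.
- tray: Blue-rimmed tray with flat black insert, fixed, 152 x 248 mm (x, y), rim and insert 24 mm high; six holes 32 x 22 mm, 18 mm deep, long side along x, in two rows of three: x +-30 mm, y -72, 0, 72 mm from the middle. Five hold other modules (boxes 42 mm apart along y, 20 mm along x). Origin: centre of the underside.
- free_place: Flat green frame, 54 x 44 mm outside, sides 4 mm wide, 1 mm thick, round the tray's one empty hole (any of the six). Origin: centre of that hole's mouth on the insert's top, 24 mm above the bench; x along the hole's long side (either way round will do), z up. A module put away here rests with its origin at this point.
- stock0: One of the five modules already in the tray (same shape and origin as the tested module), to be left alone.
- stock1: One of the five modules already in the tray (same shape and origin as the tested module), to be left alone.
- stock2: One of the five modules already in the tray (same shape and origin as the tested module), to be left alone.
- stock3: One of the five modules already in the tray (same shape and origin as the tested module), to be left alone.
- stock4: One of the five modules already in the tray (same shape and origin as the tested module), to be left alone.

How it is judged:
By the outcome, as a careful person would: the job done as asked, in the order asked, and still so for the second after the job is handed in, with the robot touching nothing.
It also fails if it takes over 58 s, if anything falls off the work surface, if the arm or the gripper's body presses on something with over 40 N, if the wrist force passes 120 N, or if a joint passes its speed limit or range.

## Robot

A 6-joint arm with a two-finger parallel gripper is mounted at the origin on the work surface. World frame = base frame: x ahead of the robot, y to its left, z up, the work surface at z = 0. Lengths are in m, angles in rad, forces in N, time in s.
With the tool pointing down it reaches from about 0.375 to 0.9 m from the base axis. Payload 3.1 kg.
Tool frame: the origin (TCP) lies midway between the tips of the shut fingers; the grasp point (between the pads) lies 19 mm behind it; z points along the fingers, y is the line along which they close (so a half turn about z gives the same grasp; the last joint's range is limited). The gripper opens to 87 mm and grips with 3 to 60 N. Pads are 19 mm wide; open, the fingers measure 117 mm over their backs; the gripper's body (75 mm by 190 mm) begins 51 mm behind the grasp point.
Start: joints at [1.121, 0.527, 1.433, -0, 1.181, -0.178], TCP at [0.167, 0.602, 0.195] pointing down, gripper open.
Joint ranges: [-3.08, 3.08], [-0.75, 2.2], [0.22, 2.44], [-1.43, 4.57], [0, 2.65], [-2.85, 2.85]. Speed limits (rad/s): [2.79, 2.79, 3.14, 3.14, 3.14, 3.14].

## Interface

Orientations are given as a unit quaternion [x, y, z, w].
In Python, from rig import robot gives the robot as it stands. The module is installed in compiled form; this text tells all that it offers.
- The arm moves only by the tool play_rows, never from a script. Its arguments are lists of equal length, an entry for each row: "gripper": the closure, from -1 (fully open) to 1 (shut); "delta_pos": the shift along the tool's x, y, z in cm, a list of three; "turn": the turn, a rotation vector about the tool's x, y, z in rad, a list of three. A call has 1 to 12 rows; each row is the pose to reach, as a shift and turn from the pose commanded when the call began, along the tool's axes at that moment; what a row does not reach only later rows make up. A row lasts 1/8 s, in which the tool goes at most 62.5 mm and 10.7 degrees, less where a joint would pass 70% of its speed; a pose out of reach is approached as far as the arm can. A call with a gripper value outside its range is refused whole. The fingers move at their own pace and stop on an object; "squeeze" is the grip in N (left out, the last holds). Time passes only in rows, so rows that repeat a pose let the fingers close. It gives the time, the measured TCP pose, the force, the opening and the grip force at its end, in the units of the state.
- robot.get_obs(): the state, without advancing time (a new reading comes with each control period).
- robot.camera(name): name is "side" or "top" or "wrist"; returns a dict with "color" (384x512x3 uint8, red, green, blue), "vfov" (degrees; the focal length in pixels is half the picture's height over the tangent of half this angle, whatever the lens; pixels are square), "cx", "cy" (the principal point, pixels), "R" (3x3) and "t" (3): a world point X has camera coordinates R X + t. Camera axes: x right, y down, z forward; pixel columns grow to the right and rows downward; lengths in m; the calibration is good to about 2 mm. A picture is of the moment at which its call begins. There is no depth.
- robot.hand_in(): hands the job in; it is judged then, once.
The state is a dict: "time": time; "q": joint angles; "joint_velocities": joint speeds; "joint_torque": joint torques, N m; "position": TCP position; "tool_rot": TCP orientation; "ft_force": force on the tool from outside, world axes, zero at the start; "moment": the same for the moment, N m; "grip_width": finger opening in m; "grip_force": force on a finger pad.
Only numpy, scipy, OpenCV 4.12 (cv2) and the standard library are available. Lean on these libraries where they do the work, as an engineer would, in place of code of your own. Each camera call takes 0.05 s, during which the arm holds its last target. There are 200 camera calls.

## Working session

There is one attempt and no reset: what is moved stays moved. The work goes in short steps, Python scripts to look and compute and a tool call to move; the robot and the scene stay as the last step left them, time stands still between calls to the robot, and variables do not carry over. Pictures are saved under pics/ and viewed, at most 10 in all, crops included, and the job is handed in when it is done.

Besides the shell and the picture viewer there is one more tool, called after "Call:" as name(argument=value, ...) on one line, values as JSON. play_rows: Moves the arm, as the interface text tells. Its arguments: {"type":"object","properties":{"gripper":{"type":"array","items":{"type":"number"}},"delta_pos":{"type":"array","items":{"type":"array","items":{"type":"number"}}},"turn":{"type":"array","items":{"type":"array","items":{"type":"number"}}},"squeeze":{"type":"number"}},"required":["gripper","delta_pos","turn"]}

```bash
mkdir -p pics; cat > h.py <<'E'
import numpy as np, cv2
from rig import robot
def cam(n,save=None):
    c=robot.camera(n)
    if save: cv2.imwrite('pics/'+save,cv2.cvtColor(c['color'],cv2.COLOR_RGB2BGR))
    return c
def K(c):
    h,w=c['color'].shape[:2]; f=h/2/np.tan(np.radians(c['vfov'])/2); return f
def cast(c,u,v,z):
    f=K(c); R=np.array(c['R']);t=np.array(c['t'])
    d=R.T@np.array([(u-c['cx'])/f,(v-c['cy'])/f,1]); o=-R.T@t
    return o+d*(z-o[2])/d[2]
def proj(c,X):
    p=np.array(c['R'])@X+np.array(c['t']);f=K(c)
    return np.array([c['cx']+f*p[0]/p[2],c['cy']+f*p[1]/p[2]])
E
python3 - <<'E'
from h import *
a=[cam(n)for n in('top','side')]
cv2.imwrite('pics/top.png',a[0]['color'][:,:,::-1]);cv2.imwrite('pics/side.png',a[1]['color'][:,:,::-1])
for c in a: print(c['vfov'],c['cx'],c['cy'],np.round(c['R'],3).tolist(),np.round(-np.array(c['R']).T@c['t'],3))
o=robot.get_obs();print(o)
E
```

```text
46.75015227693961 256.02281843003914 188.91967942447963 [[-0.002, -1.0, -0.01], [-0.99, 0.004, -0.143], [0.143, 0.01, -0.99]] [ 0.352 -0.036  1.262]
45.935879728136854 255.7006009147055 193.26027752914078 [[-0.985, -0.17, 0.0], [-0.096, 0.552, -0.828], [0.14, -0.816, -0.56]] [0.383 0.751 0.624]
{'time': 0.1, 'q': array([ 1.12147977e+00,  5.28403863e-01,  1.43374273e+00,  4.80159836e-06,
        1.18142137e+00, -1.78477792e-01]), 'joint_velocities': array([ 0.00021532, -0.00294478, -0.00254579, -0.00091362,  0.00159621,
       -0.0011645 ]), 'joint_torque': array([-6.16937868e-04, -4.40986490e+01, -1.77148980e+01,  6.34526205e-02,
        5.34066057e-02, -3.05979438e-05]), 'position': array([0.16685886, 0.60158537, 0.19436072]), 'tool_rot': array([ 1.35006708e-01,  9.90844192e-01, -9.38708787e-04, -3.07067245e-04]), 'ft_force': array([0.76046215, 0.94304364, 0.28559196]), 'moment': array([-0.04798472, -0.01896552,  0.01050716]), 'grip_force': 0.0, 'grip_width': 0.08680121606236893}
```

View pics/top.png

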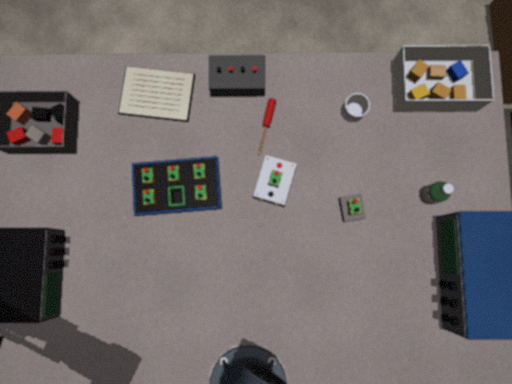

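View pics/side.png

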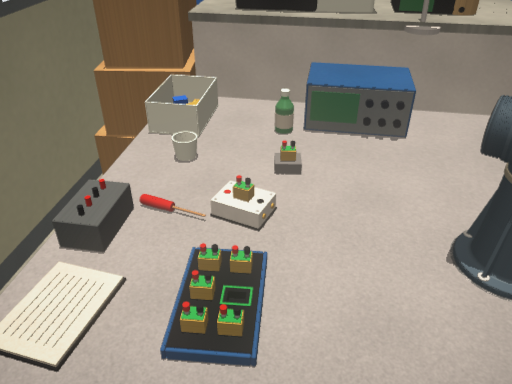

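The top view shows the tray at (177,186) with its free hole at (177,196). The fixture is at (274,180) with its red dot up at (279,166) and black dot at (271,194). The holder is at (353,208). The side view agrees, with the free frame at (237,295), the fixture at (243,203) and the holder at (288,162).

```bash
cat > m.py <<'E'
from h import *
def blobs(c,kind,amin=3,roi=None):
    hsv=cv2.cvtColor(c['color'],cv2.COLOR_RGB2HSV).astype(int);H,S,V=[hsv[...,i] for i in range(3)]
    m={'green':(H>45)&(H<75)&(S>130)&(V>80),'red':((H<6)|(H>174))&(S>150)&(V>90),'white':(S<30)&(V>150)&(V<256),'black':(V<45)}[kind]
    m=m.astype(np.uint8)
    n,l,st,ce=cv2.connectedComponentsWithStats(m)
    return [(ce[i].round(1).tolist(),int(st[i,4]),st[i,:4].tolist()) for i in range(1,n) if st[i,4]>=amin],l
E
python3 - <<'E'
from m import *
for n in('top','side'):
    c=cam(n); print(n,'tcp',proj(c,robot.get_obs()['position']),'base',proj(c,np.zeros(3)))
    for k in('green','red'):
        for b in blobs(c,k,6)[0]:
            if n=='top' and not(130<b[0][0]<370 and 130<b[0][1]<230): continue
            print(k,b)
    for i,(u,v,z) in enumerate({'top':[(177,196,.024),(279.5,166,.045),(271,194,.045),(353,208,.03),(177,186,.024)],'side':[(237,295,.024),(228,191,.045),(260,201,.045)]}[n]): print(cast(c,u,v,z).round(3))
c=cam('top');x=c['color'][130:230,125:380];cv2.imwrite('pics/topc.png',cv2.resize(x,None,fx=3,fy=3,interpolation=2)[:,:,::-1])
w=cam('wrist','w0.png');R=np.array(w['R']);print(w['vfov'],-R.T@w['t'],R.round(2))
E
```

```text
top tcp [-12.28154058 333.64499031] base [247.85932858 384.63392209]
green ([199.1, 171.1], 34, [196, 167, 7, 9])
green ([173.6, 172.5], 34, [169, 168, 8, 10])
green ([147.2, 175.0], 36, [143, 170, 8, 10])
green ([275.4, 177.7], 22, [272, 175, 7, 8])
green ([169.9, 187.4], 7, [168, 187, 5, 2])
green ([201.2, 192.2], 26, [197, 188, 7, 9])
green ([148.8, 196.6], 40, [144, 192, 8, 10])
green ([354.1, 206.3], 30, [351, 202, 8, 10])
red ([197.5, 164.5], 8, [197, 163, 2, 4])
red ([171.6, 166.8], 9, [171, 165, 2, 5])
red ([278.9, 164.9], 8, [278, 164, 3, 3])
red ([145.1, 169.2], 12, [144, 167, 3, 5])
red ([199.1, 186.4], 11, [198, 185, 3, 4])
red ([146.0, 190.5], 12, [145, 189, 3, 4])
red ([354.9, 201.1], 8, [354, 200, 3, 3])
[0.511 0.199 0.024]
[ 0.592 -0.089  0.045]
[ 0.513 -0.065  0.045]
[ 0.475 -0.293  0.03 ]
[0.539 0.2   0.024]
side tcp [580.88273196 594.84210851] base [507.39344875 262.63878117]
green ([288.0, 147.6], 22, [285, 146, 7, 4])
green ([241.8, 185.1], 33, [235, 182, 13, 7])
green ([208.5, 254.3], 84, [199, 249, 19, 9])
green ([218.0, 251.3], 6, [217, 250, 3, 4])
green ([240
[... 183 characters left out ...]
n ([230.0, 316.8], 177, [218, 309, 24, 14])
red ([284.0, 141.5], 6, [283, 141, 3, 2])
red ([238.4, 176.7], 9, [237, 176, 4, 3])
red ([101.9, 183.2], 42, [99, 179, 6, 10])
red ([227.2, 191.0], 16, [225, 190, 6, 3])
red ([87.9, 200.3], 55, [84, 195, 8, 11])
red ([155.5, 201.1], 277, [140, 194, 33, 15])
red ([202.5, 245.5], 20, [200, 244, 6, 4])
red ([234.5, 247.5], 20, [232, 246, 6, 4])
red ([194.7, 273.5], 42, [192, 270, 7, 9])
red ([185.6, 305.6], 60, [182, 301, 8, 10])
red ([223.1, 308.6], 57, [219, 305, 8, 9])
[0.512 0.2   0.024]
[ 0.593 -0.091  0.045]
[ 0.514 -0.064  0.045]
70.93747639205911 [0.0934369  0.62380621 0.38429316] [[ 0.27  0.96  0.  ]
 [ 0.93 -0.26  0.28]
 [ 0.27 -0.07 -0.96]]
```

View pics/w0.png

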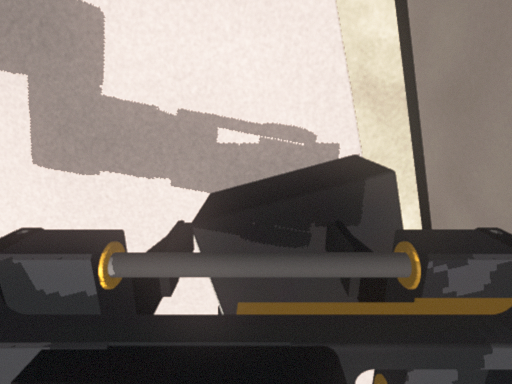

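The wrist view shows bare bench and the gripper bar at row 265. The area below about row 230 is hidden. I'll rise first to clear the black instrument, then go over the scene to look.

Call:
play_rows(gripper=[-1,-1,-1,-1,-1,-1,-1,-1,-1,-1,-1,-1], delta_pos=[[0,0,-6],[-5,-3.7,-6],[-10,-7.4,-6],[-15,-11.1,-6],[-20,-14.8,-6],[-25,-18.5,-6],[-30,-22.2,-6],[-35,-25.9,-6],[-40,-29.6,-6],[-45,-33.3,-6],[-50,-37,-5],[-55,-41,-3]], turn=[[0,0,0],[0,0,0],[0,0,0],[0,0,0],[0,0,0],[0,0,0],[0,0,0],[0,0,0],[0,0,0],[0,0,0],[0,0,0],[0,0,0]])

```text
time: 1.8
position: [0.5866, 0.0621, 0.2274]
tool_rot: [0.135, 0.991, 0.0, 0.002]
ft_force: [0.4, 0.6, 0.7]
grip_width: 0.087
grip_force: 0.0
```

```bash
python3 - <<'E'
from m import *
o=robot.get_obs();print(o['position'],o['tool_rot'],o['joint_velocities'].round(3))
c=cam('wrist','w1.png');print(proj(c,o['position']))
for p in [(.553,-.077,.045),(.475,-.293,.03),(.512,.2,.024)]: print(proj(c,np.array(p)))
for k in('green','red'):
    for b in blobs(c,k,15)[0]: print(k,b)
E
```

```text
[0.5866391  0.06210121 0.22737574] [1.35167327e-01 9.90821601e-01 2.22159763e-04 1.51664070e-03] [-0.66   0.478 -0.336  0.004 -0.121 -0.655]
[257.26607414 220.5945396 ]
[156.3197066  174.63159419]
[-1.41996972e-01  1.60721681e+02]
[340.43495478  89.762463  ]
green ([404.1, 67.1], 401, [394, 52, 25, 33])
green ([343.1, 89.2], 522, [322, 64, 42, 51])
green ([294.5, 107.8], 397, [282, 92, 27, 33])
green ([413.8, 113.7], 372, [404, 97, 24, 34])
green ([359.8, 133.1], 355, [349, 118, 25, 32])
green ([308.3, 151.7], 341, [297, 137, 25, 31])
green ([152.8, 180.8], 213, [141, 168, 20, 26])
red ([415.6, 73.3], 112, [408, 68, 15, 11])
red ([299.6, 116.6], 62, [295, 113, 10, 8])
red ([425.4, 122.6], 97, [418, 118, 14, 10])
red ([367.8, 143.0], 76, [362, 139, 12, 9])
red ([313.7, 162.0], 60, [310, 158, 9, 9])
red ([145.4, 191.8], 51, [142, 188, 8, 8])
red ([160.9, 203.3], 68, [156, 199, 10, 9])
red ([217.0, 289.6], 369, [209, 277, 16, 28])
```

View pics/w1.png

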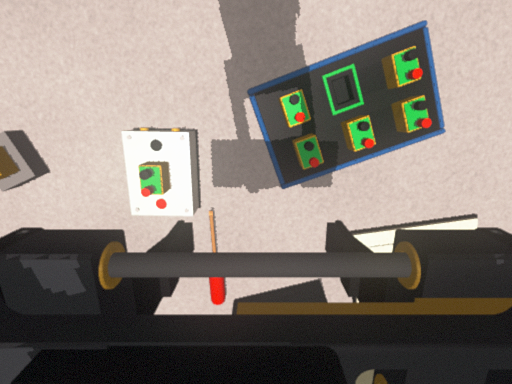

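The wrist view shows the free frame at (343,89), and the fixture with its red dot at (161,203), black dot at (156,145) and tested module at (153,181). The holder is partly visible at the left edge. I'll measure again now the arm has settled.

```bash
cat >> m.py <<'E'
def frame(c,z=.025):
    bl,l=blobs(c,'green',15)
    f=max(bl,key=lambda b:b[2][2]*b[2][3]); i=l[int(0),0]
    m=np.zeros(l.shape,np.uint8)
    x,y,w,h=f[2]; sub=l[y:y+h,x:x+w]; ids=np.bincount(sub[sub>0]).argmax(); m[l==ids]=1
    cs,_=cv2.findContours(m,cv2.RETR_EXTERNAL,cv2.CHAIN_APPROX_NONE)
    P=np.array([cast(c,*p[0],z)[:2] for p in max(cs,key=cv2.contourArea)],np.float32)
    return cv2.minAreaRect(P*1000)
def dots(c,z=.045,px=None):
    # white block top: black dot within its contour, red dot
    hsv=cv2.cvtColor(c['color'],cv2.COLOR_RGB2HSV); 
    out={}
    for k in('red','black'):
        out[k]=[(b,cast(c,*b[0],z)[:2]) for b in blobs(c,k,15)[0]]
    return out
def move(o,xyz,yaw=None):
    from scipy.spatial.transform import Rotation as Ro
    R=Ro.from_quat(o['tool_rot']); d=R.inv().apply(np.array(xyz)-o['position'])*100
    tx=R.apply([1,0,0]); a=np.degrees(np.arctan2(tx[1],tx[0]))
    s='' 
    if yaw is not None:
        w=(yaw-a+90)%180-90; s='turn z %.3f'%(-np.radians(w))
    tz=R.apply([0,0,1]); print('delta cm',d.round(2),s,'toolx yaw %.1f'%a,'tilt',(tz[:2]*1000).round(1))
E
python3 - <<'E'
from m import *
for r in range(2):
  o=robot.get_obs();c=cam('wrist')
  print(o['joint_velocities'].round(3),o['position'])
  print('frame',frame(c))
  D=dots(c)
  R=[x for x in D['red'] if 150<x[0][0][0]<172 and x[0][0][1]>195][0]
  B=[x for x in D['black'] if abs(x[0][0][0]-156)<8 and 135<x[0][0][1]<155][0]
  v=R[1]-B[1];print(R,B,'socket',(R[1]+B[1])/2,np.linalg.norm(v),np.degrees(np.arctan2(v[1],v[0])))
c=cam('wrist')
for b in blobs(c,'green',15)[0]: print('box top',cast(c,*b[0],.03+.024)[:2].round(4))
for n in('top','side'):
  c=cam(n);print(n,[cast(c,*b[0],.045).round(4) for b in blobs(c,'red',6)[0] if abs(b[0][0]-{'top':279,'side':227}[n])<3])
  if n=='side': print(frame(c))
s=robot.get_obs();move(s,[.553,-.077,.15],-18.2)
E
```

```text
[ 0.054 -0.029  0.051  0.034  0.048  0.122] [0.59028917 0.05505089 0.22419782]
frame ((512.8178100585938, 202.7498779296875), (55.04376983642578, 45.1866455078125), 4.183717727661133)Traceback (most recent call last):
  File "<stdin>", line 8, in <module>
IndexError: list index out of range
```

```bash
python3 - <<'E'
from m import *
o=robot.get_obs();c=cam('wrist')
print(o['joint_velocities'].round(3),o['position'])
print('frame',frame(c))
D=dots(c)
for k in D:
  for b,p in D[k]:
    if 110<b[0][0]<200 and 110<b[0][1]<225: print(k,b,p.round(4))
for b in blobs(c,'green',15)[0]: print('box top',b[0],cast(c,*b[0],.03+.024)[:2].round(4))
for n in('top','side'):
  c=cam(n);print(n,[cast(c,*b[0],.045).round(4) for b in blobs(c,'red',6)[0] if abs(b[0][0]-{'top':279,'side':227}[n])<3])
  if n=='side': print(frame(c))
s=robot.get_obs();move(s,[.553,-.077,.15],-18.2)
E
```

```text
[ 0.073 -0.051  0.053  0.065  0.064  0.041] [0.58736762 0.05851946 0.22460494]
frame ((512.901123046875, 202.5845184326172), (54.858009338378906, 45.04670333862305), 4.686169624328613)
red ([147.6, 191.8], 54, [144, 188, 9, 8]) [ 0.572  -0.1011]
red ([163.0, 203.8], 66, [159, 200, 9, 9]) [ 0.5948 -0.0866]
box top [408.0, 64.5] [0.507  0.2718]
box top [345.9, 87.6] [0.5123 0.1939]
box top [297.2, 106.7] [0.5178 0.13  ]
box top [417.9, 111.8] [0.5661 0.277 ]
box top [363.5, 131.8] [0.5718 0.2058]
box top [311.5, 150.8] [0.5774 0.1351]
box top [155.1, 181.2] [ 0.5593 -0.0809]
top [array([ 0.5947, -0.0876,  0.045 ])]
side [array([ 0.5946, -0.0911,  0.045 ])]
((513.03564453125, 200.577880859375), (54.0512809753418, 45.04778289794922), 4.134383201599121)
delta cm [ -0.82 -14.43   7.64] turn z 0.046 toolx yaw 164.4 tilt [-1.6  0.7]
```

Call:
play_rows(gripper=[-1,-1,-1,-1,-1,-1], delta_pos=[[-4,-5,0],[-8,-10,0.5],[-8,-14,1],[-8,-16,1.5],[-8,-16.3,2],[-8,-16.3,2]], turn=[[0,0,0.02],[0,0,0.046],[0,0,0.046],[0,0,0.046],[0,0,0.046],[0,0,0.046]])

```text
time: 2.8
position: [0.6176, -0.1125, 0.2066]
tool_rot: [0.157, 0.988, 0.001, -0.0]
ft_force: [-0.9, 1.6, 0.1]
grip_width: 0.0867
grip_force: 0.0
```

```bash
python3 - <<'E'
from m import *
c=cam('wrist','w2.png');o=robot.get_obs();print(o['joint_velocities'].round(3),o['position'])
D=dots(c)
for k in D:
  for b,p in D[k]:
    if b[0][1]<225 and b[1]<400: print(k,b,p.round(4))
for b in blobs(c,'green',15)[0]: print('green',b,cast(c,*b[0],.075)[:2].round(4),cast(c,*b[0],.06)[:2].round(4))
E
```

```text
[ 0.003  0.    -0.011 -0.004 -0.001 -0.003] [ 0.61794353 -0.11242844  0.20683427]
red ([449.7, 33.8], 113, [444, 28, 12, 12]) [0.5278 0.1513]
red ([460.6, 89.5], 110, [455, 84, 12, 12]) [0.5932 0.1565]
red ([75.4, 122.9], 83, [70, 119, 11, 9]) [ 0.4826 -0.3101]
red ([273.0, 129.4], 77, [269, 125, 9, 10]) [ 0.5675 -0.0758]
red ([271.4, 152.3], 87, [267, 147, 10, 11]) [ 0.5945 -0.0863]
black ([406.2, 43.7], 26, [404, 38, 5, 14]) [0.5224 0.1015]
black ([409.8, 54.9], 16, [407, 52, 5, 8]) [0.5356 0.1036]
green ([479.6, 21.5], 460, [458, 0, 45, 42]) [0.5274 0.1622] [0.5266 0.1739]
green ([433.4, 29.5], 511, [422, 11, 27, 39]) [0.5199 0.115 ] [0.5187 0.1245]
green ([504.0, 57.3], 374, [496, 39, 16, 37]) [0.5705 0.1842] [0.5717 0.1969]
green ([444.9, 81.9], 456, [434, 63, 26, 38]) [0.5757 0.12  ] [0.5771 0.1297]
green ([81.6, 111.4], 369, [66, 95, 31, 32]) [ 0.4788 -0.2782] [ 0.4757 -0.2871]
green ([272.0, 118.4], 463, [261, 103, 23, 33]) [ 0.5534 -0.0742] [ 0.5538 -0.0736]
green ([82.3, 129.0], 30, [78, 127, 10, 5]) [ 0.4965 -0.2869] [ 0.4942 -0.2962]
```

View pics/w2.png

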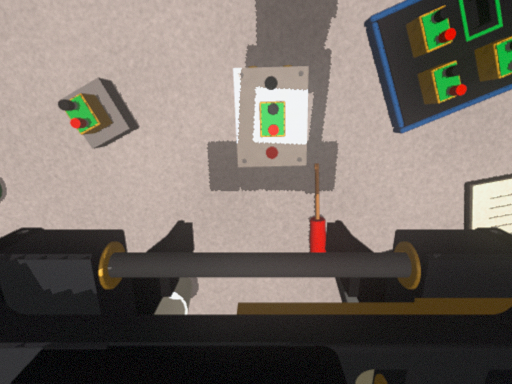

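The view shows the fixture centred, with its red dot at (271,152), black dot at (271,83) and the module's posts at (273,129) and (272,109). The waiting module is in the holder at (97,113), red post at (75,123) and black post at (66,104).

```bash
cat >> m.py <<'E'
def dark(c,u,v,r=9,thr=None):
    V=c['color'].max(axis=2)[v-r:v+r+1,u-r:u+r+1].astype(np.uint8)
    t,m=(cv2.threshold(V,0,1,cv2.THRESH_BINARY_INV+cv2.THRESH_OTSU) if thr is None else cv2.threshold(V,thr,1,cv2.THRESH_BINARY_INV))
    n,l,st,ce=cv2.connectedComponentsWithStats(m); i=1+np.argmax(st[1:,4]); return ce[i]+[u-r,v-r],st[i,4]
def pair(c,a,b,z):
    p,q=cast(c,*a,z)[:2],cast(c,*b,z)[:2];v=p-q
    print('mid',((p+q)/2*1000).round(1),'len',(1000*np.linalg.norm(v)).round(1),'yaw',np.degrees(np.arctan2(v[1],v[0])).round(1))
E
python3 - <<'E'
from m import *
c=cam('wrist')
red=[b[0] for b in blobs(c,'red',40)[0]]
near=lambda u,v:min(red,key=lambda r:(r[0]-u)**2+(r[1]-v)**2)
b,a=dark(c,271,83);print(b,a);pair(c,near(271,152),b,.045)
b,a=dark(c,272,108,6,60);print(b,a);pair(c,near(273,129),b,.095)
b,a=dark(c,66,104,9,60);print(b,a);pair(c,near(75,123),b,.08)
# holder top contour
hsv=cv2.cvtColor(c['color'],cv2.COLOR_RGB2HSV)
for u,v in [(105,95),(115,112),(100,130),(95,135),(125,110),(180,60)]: print((u,v),hsv[v,u],end=' ')
o=robot.get_obs();move(o,[.5535,-.0765,.15],-18.3)
E
```

```text
[270.51677852  82.02013423] 149
mid [554.  -74.1] len 84.6 yaw -16.5Traceback (most recent call last):
  File "<stdin>", line 6, in <module>
  File "m.py", line 34, in dark
    n,l,st,ce=cv2.connectedComponentsWithStats(m); i=1+np.argmax(st[1:,4]); return ce[i]+[u-r,v-r],st[i,4]
                                                       ~~~~~~~~~^^^^^^^^^^
    return _wrapfunc(a, 'argmax', axis=axis, out=out, **kwds)
    return bound(*args, **kwds)
ValueError: attempt to get argmax of an empty sequence
```

```bash
python3 - <<'E'
from m import *
c=cam('wrist')
red=[b[0] for b in blobs(c,'red',40)[0]]
near=lambda u,v:min(red,key=lambda r:(r[0]-u)**2+(r[1]-v)**2)
for u,v,r,ru,rv,z in [(272,108,6,273,129,.095),(66,104,8,75,123,.08)]:
    b,a=dark(c,u,v,r);print(b,a);pair(c,near(ru,rv),b,z)
cv2.imwrite('pics/x.png',cv2.resize(c['color'][60:180,30:300],None,fx=2.9,fy=2.9,interpolation=2)[:,:,::-1])
o=robot.get_obs();move(o,[.554,-.0748,.15],-16.9)
print(cast(c,103,113,.03),cast(c,99,112,.03))
E
```

```text
[272.75       107.89423077] 104
mid [553.9 -74.5] len 21.6 yaw -16.8
[ 66.16666667 103.82716049] 162
mid [ 478.5 -288. ] len 20.8 yaw 0.9
delta cm [7.3  1.62 5.71] turn z -0.020 toolx yaw 162.0 tilt [0.6 0.2]
[ 0.48075867 -0.27997062  0.03      ] [ 0.47802447 -0.28433763  0.03      ]
```

View pics/x.png

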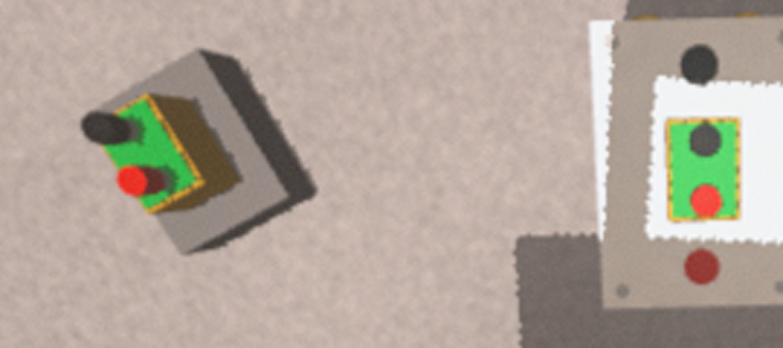

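Call:
play_rows(gripper=[-1,-1,-1,-1,-1,-1,-1,-1,-1], delta_pos=[[4,1,2],[7.31,1.66,6],[7.31,1.66,9],[7.31,1.66,11],[7.31,1.66,13],[7.31,1.66,14.5],[7.31,1.66,15.4],[7.31,1.66,15.75],[7.31,1.66,15.75]], turn=[[0,0,-0.023],[0,0,-0.023],[0,0,-0.023],[0,0,-0.023],[0,0,-0.023],[0,0,-0.023],[0,0,-0.023],[0,0,-0.023],[0,0,-0.023]])

```text
time: 4.08
position: [0.554, -0.076, 0.0494]
tool_rot: [0.146, 0.989, -0.0, 0.0]
ft_force: [-0.2, -0.5, 0.4]
grip_width: 0.0866
grip_force: 0.0
```

Call:
play_rows(gripper=[0,0.3,0.3,0.5,0.5,0.5], delta_pos=[[0,0,0],[0,0,0],[0,0,0],[0,0,0],[0,0,0],[0,0,0]], turn=[[0,0,0],[0,0,0],[0,0,0],[0,0,0],[0,0,0],[0,0,0]], squeeze=25)

```text
time: 4.82
position: [0.5538, -0.0759, 0.0492]
tool_rot: [0.146, 0.989, -0.0, -0.0]
ft_force: [-0.3, -0.1, 0.3]
grip_width: 0.0346
grip_force: 0.0
```

Call:
play_rows(gripper=[0.8,0.8,0.8,0.8], delta_pos=[[0,0,0],[0,0,0],[0,0,0],[0,0,0]], turn=[[0,0,0],[0,0,0],[0,0,0],[0,0,0]], squeeze=25)

```text
time: 5.32
position: [0.5538, -0.0759, 0.0492]
tool_rot: [0.146, 0.989, 0.0, 0.0]
ft_force: [0.4, -0.2, 0.2]
grip_width: 0.0101
grip_force: 24.1
```

```bash
python3 - <<'E'
from m import *
a=cam('side');b=cam('top')
x=cv2.resize(a['color'][110:260,170:370],(600,450),interpolation=2)
cv2.imwrite('pics/s2.png',x[:,:,::-1])
o=robot.get_obs();print(o['grip_width'],o['grip_force'],o['ft_force'],o['q'].round(3))
c=cam('side');print(proj(c,o['position']),proj(c,np.array([.554,-.0745,.075])),[b for b in blobs(c,'green',6)[0] if b[0][1]<220])
E
```

```text
0.009622813571920305 24.128998070955276 [ 0.71428844 -0.51052206 -0.73398264] [-0.336  0.651  1.718  0.     0.773 -1.613]
[243.30807257 194.84505254] [242.92862076 185.60353937] [([288.8, 147.8], 26, [285, 146, 10, 4])]
```

View pics/s2.png

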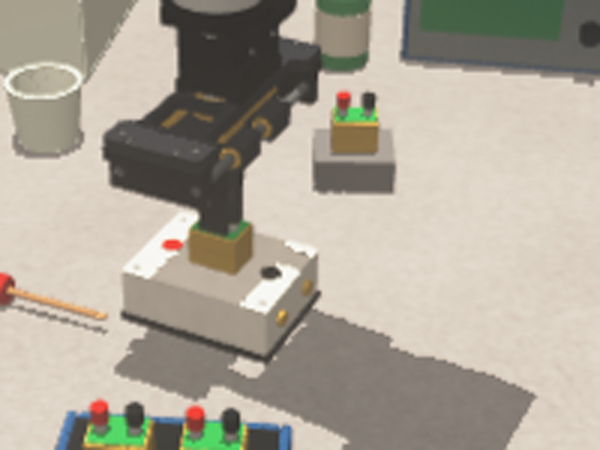

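The side view shows the fingers closed on the posts above the box, not beside it. The tips seem higher than the TCP implies, so I'll check the geometry.

```bash
python3 - <<'E'
from m import *
from scipy.spatial.transform import Rotation as Ro
c=cam('side');o=robot.get_obs();R=Ro.from_quat(o['tool_rot'])
for z in(0,-.02,-.04,-.07): print(z,((proj(c,o['position']+R.apply([0,0,z]))-[170,110])*3).round())
for s in [(.0375,.095),(-.0375,.095),(-.0375,-.095)]: print(s,((proj(c,o['position']+R.apply([*s,-.07]))-[170,110])*3).round())
# box corners expected
for z in(.045,.075):
  for a,b in((.02,.015),(-.02,.015),(-.02,-.015),(.02,-.015)):
    t=np.radians(-16.7);p=np.array([.554+a*np.cos(t)-b*np.sin(t),-.0745+a*np.sin(t)+b*np.cos(t),z]);print(z,((proj(c,p)-[170,110])*3).round(),end=' ')
w=cam('wrist');cv2.imwrite('pics/w3.png',w['color'][:,:,::-1])
print(proj(w,o['position']))
E
```

```text
0 [220. 254.]
-0.02 [220. 232.]
-0.04 [219. 210.]
-0.07 [219. 174.]
(0.0375, 0.095) [201. 254.]
(-0.0375, 0.095) [104. 226.]
(-0.0375, -0.095) [233. 108.]
0.045 [186. 264.] 0.045 [234. 277.] 0.045 [252. 257.] 0.045 [205. 244.] 0.075 [185. 230.] 0.075 [234. 244.] 0.075 [252. 224.] 0.075 [205. 211.] [257.24770076 220.5960185 ]
```

View pics/w3.png

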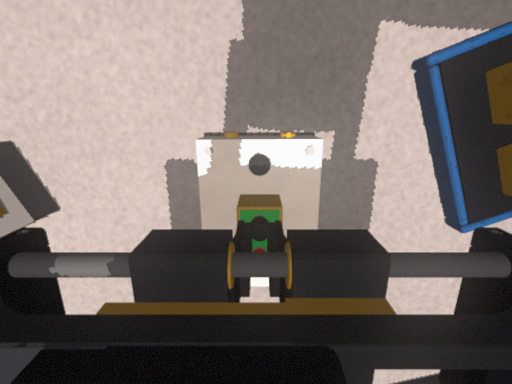

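The wrist view confirms it: the fingers hold the two posts at (260,228) and (260,255). The real tips sit about 20–25 mm above the nominal TCP, so I'll open and go lower, watching the force.

Call:
play_rows(gripper=[-0.5,-0.5,-0.5,-0.5,-0.5,-0.5,-0.5,-0.5,-0.5,-0.5], delta_pos=[[0,0,0],[0,0,0],[0,0,0],[0,0,0],[0,0,0],[0,0,0.5],[0,0,1],[0,0,1.4],[0,0,1.6],[0,0,1.6]], turn=[[0,0,0],[0,0,0],[0,0,0],[0,0,0],[0,0,0],[0,0,0],[0,0,0],[0,0,0],[0,0,0],[0,0,0]])

```text
time: 6.82
position: [0.5537, -0.0759, 0.033]
tool_rot: [0.146, 0.989, 0.0, -0.0]
ft_force: [-1.0, -1.1, 0.4]
grip_width: 0.0655
grip_force: 0.0
```

```bash
python3 - <<'E'
from m import *
c=cam('side');o=robot.get_obs();print(o['grip_width'],o['ft_force'].round(1),o['position'])
cv2.imwrite('pics/s3.png',cv2.resize(c['color'][120:240,180:320],(700,600),interpolation=2)[:,:,::-1])
E
```

```text
0.0649635462673297 [ 0.3  0.3 -0.2] [ 0.55379272 -0.0759572   0.03317393]
```

View pics/s3.png

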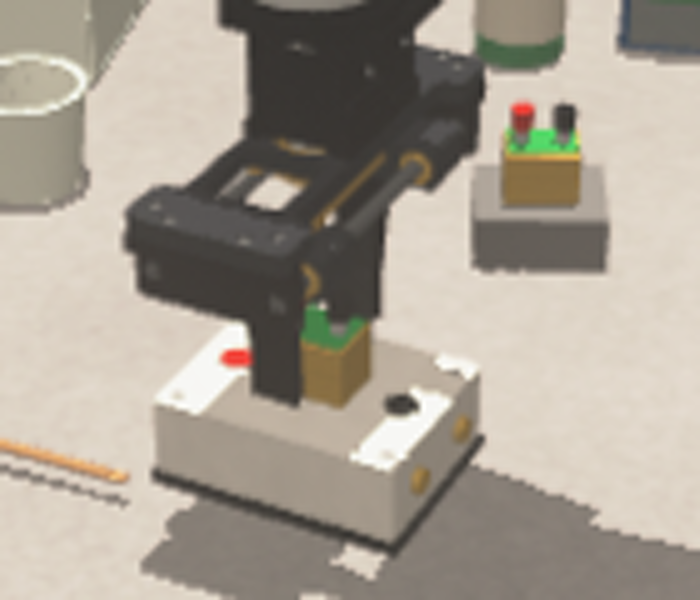

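Tip seen at about (276,400) in the crop, some 57 mm above the bench: the tips are 24 mm above the reported TCP. I'll go 8 mm further down and grip the box.

Call:
play_rows(gripper=[-0.5,-0.5,-0.5,0.6,0.6,0.6,0.6,0.6,0.6,0.6], delta_pos=[[0,0,0.4],[0,0,0.8],[0,0,0.8],[0,0,0.8],[0,0,0.8],[0,0,0.8],[0,0,0.8],[0,0,0.8],[0,0,0.8],[0,0,0.8]], turn=[[0,0,0],[0,0,0],[0,0,0],[0,0,0],[0,0,0],[0,0,0],[0,0,0],[0,0,0],[0,0,0],[0,0,0]], squeeze=25)

```text
time: 8.12
position: [0.5538, -0.076, 0.0253]
tool_rot: [0.146, 0.989, -0.0, 0.0]
ft_force: [-0.3, 0.1, 1.2]
grip_width: 0.0301
grip_force: 25.0
```

Call:
play_rows(gripper=[0.6,0.6,0.6,0.6,0.6,0.6], delta_pos=[[0,0,-0.8],[0,0,-1.8],[0,0,-3.5],[0,0,-6],[0,0,-9],[0,0,-9]], turn=[[0,0,0],[0,0,0],[0,0,0],[0,0,0],[0,0,0],[0,0,0]])

```text
time: 8.88
position: [0.556, -0.0767, 0.1185]
tool_rot: [0.146, 0.989, -0.001, 0.003]
ft_force: [-0.5, -0.3, -2.3]
grip_width: 0.0298
grip_force: 25.0
```

```bash
python3 - <<'E'
from m import *
o=robot.get_obs();print(o['position'],o['grip_width'],o['ft_force'].round(1))
c=cam('wrist')
# socket: dots now that the hole is open
D=dots(c)
for k in D:
  for b,p in D[k]:
    if b[0][1]<235 and 200<b[0][0]<330: print(k,b,p.round(4))
cv2.imwrite('pics/w4.png',c['color'][:,:,::-1])
move(o,[.513,.2016,.115],4.4)
E
```

```text
[ 0.55601612 -0.07666556  0.11845588] 0.029759349370819824 [-0.5 -0.3 -2.3]
delta cm [12.18 25.39  0.25] turn z -0.371 toolx yaw 163.2 tilt [ 6.7 -2.3]
```

View pics/w4.png

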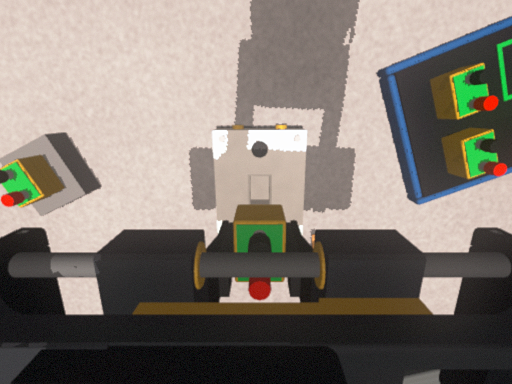

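The held module shows at (260,240) and the socket hole at (260,187) is now empty. Carrying it to the free hole.

Call:
play_rows(gripper=[0.6,0.6,0.6,0.6,0.6,0.6,0.6,0.6,0.6,0.6], delta_pos=[[1.5,3.5,0],[3.5,7.5,0],[5.5,12,0],[7.6,16.5,0],[9.7,20.5,0],[11.2,23.5,0],[11.93,25.37,0],[11.93,25.37,0],[11.93,25.37,1.5],[11.93,25.37,2.5]], turn=[[0,0,-0.05],[0,0,-0.11],[0,0,-0.17],[0,0,-0.24],[0,0,-0.3],[0,0,-0.35],[0,0,-0.37],[0,0,-0.37],[0,0,-0.37],[0,0,-0.37]])

```text
time: 10.18
position: [0.5127, 0.2001, 0.0889]
tool_rot: [-0.037, 0.999, -0.0, -0.001]
ft_force: [0.6, 0.3, -1.3]
grip_width: 0.0298
grip_force: 25.0
```

```bash
python3 - <<'E'
from m import *
o=robot.get_obs();print(o['position'],o['grip_width'],o['ft_force'].round(1))
move(o,[.513,.2014,.04],4.4)
c=cam('side','s4.png')
E
```

```text
[0.51267859 0.20006839 0.08885342] 0.029811716833687697 [ 0.6  0.3 -1.3]
delta cm [-0.05  0.13  4.89] turn z -0.002 toolx yaw -175.7 tilt [-1.8 -0.6]
```

View pics/s4.png

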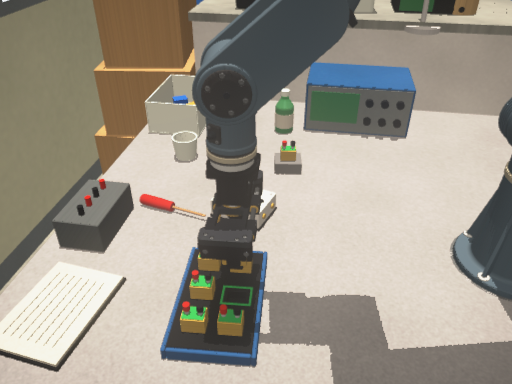

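That side view (arm over the tray, frame at (237,295)) was my 11th picture, one over the limit of 10. I'll view no more and use numbers only. Lowering to just above the hole's mouth.

Call:
play_rows(gripper=[0.6,0.6,0.6,0.6,0.6,0.6], delta_pos=[[0,0,2],[0,0,4.5],[0,0,6],[0,0,6.7],[0,0,6.8],[0,0,6.8]], turn=[[0,0,0],[0,0,0],[0,0,0],[0,0,0],[0,0,0],[0,0,0]])

```text
time: 10.98
position: [0.5136, 0.2015, 0.0228]
tool_rot: [-0.038, 0.999, 0.0, 0.001]
ft_force: [0.2, 0.5, -1.6]
grip_width: 0.0296
grip_force: 25.0
```

```bash
python3 - <<'E'
from m import *
o=robot.get_obs();print(o['position'],o['ft_force'].round(1),o['joint_velocities'].round(3))
move(o,[.513,.2014,.0043],4.4)
c=cam('side')
for b in blobs(c,'green',6)[0]:
    if b[0][1]>240: print(b)
E
```

```text
[0.51363962 0.20149621 0.02280238] [ 0.2  0.5 -1.6] [ 0.001 -0.004 -0.001  0.001 -0.001  0.   ]
delta cm [ 0.07 -0.    1.85] turn z -0.001 toolx yaw -175.6 tilt [1.2 0.2]
([205.5, 253.5], 43, [199, 249, 13, 9])
([196.1, 282.8], 46, [191, 276, 11, 10])
([221.2, 299.1], 18, [220, 294, 3, 10])
([240.5, 303.0], 53, [225, 296, 26, 10])
([193.2, 314.2], 167, [181, 307, 25, 13])
([229.6, 317.0], 135, [219, 309, 22, 13])
```

Call:
play_rows(gripper=[0.6,0.6,0.6,0.6], delta_pos=[[0.05,0,0.25],[0.05,0,0.5],[0.05,0,0.8],[0.05,0,0.9]], turn=[[0,0,0],[0,0,0],[0,0,0],[0,0,0]])

```text
time: 11.52
position: [0.5124, 0.2014, 0.013]
tool_rot: [-0.038, 0.999, -0.0, -0.0]
ft_force: [0.5, 0.4, -0.7]
grip_width: 0.03
grip_force: 25.0
```

Call:
play_rows(gripper=[0.6,0.6,0.6,0.6,0.6], delta_pos=[[0,0,0.3],[0,0,0.6],[0,0,0.75],[0,0,0.85],[0,0,0.9]], turn=[[0,0,0],[0,0,0],[0,0,0],[0,0,0],[0,0,0]])

```text
time: 12.15
position: [0.5125, 0.2014, 0.0043]
tool_rot: [-0.038, 0.999, -0.0, -0.0]
ft_force: [-1.3, -0.7, 1.7]
grip_width: 0.03
grip_force: 25.0
```

Call:
play_rows(gripper=[0.6,0.6], delta_pos=[[0,0,0.08],[0,0,0.08]], turn=[[0,0,0],[0,0,0]])

```text
time: 12.4
position: [0.5126, 0.2014, 0.0043]
tool_rot: [-0.038, 0.999, -0.0, 0.0]
ft_force: [-1.5, -1.0, 4.4]
grip_width: 0.0299
grip_force: 25.0
```

Call:
play_rows(gripper=[0,0,0,0,0,0,0,0], delta_pos=[[0,0,0],[0,0,0],[0,0,0],[0,0,-1.5],[0,0,-4],[0,0,-8],[0,0,-13],[0,0,-16]], turn=[[0,0,0],[0,0,0],[0,0,0],[0,0,0],[0,0,0],[0,0,0],[0,0,0],[0,0,0]])

```text
time: 13.4
position: [0.5136, 0.2016, 0.167]
tool_rot: [-0.038, 0.999, 0.0, 0.002]
ft_force: [0.6, -0.6, 0.3]
grip_width: 0.0434
grip_force: 0.0
```

Call:
play_rows(gripper=[-0.5,-0.5,-0.5,-0.5,-0.5,-0.5,-0.5,-0.5,-0.5,-0.5,-0.5,-0.5], delta_pos=[[0,-4,-2],[0,-9,-3],[0,-14,-3],[0,-19,-3],[0,-24,-3],[0,-29,-3],[0,-34,-3],[0,-39,-3],[-0.5,-44,-3],[-0.5,-47,-3],[-0.5,-48.4,-3],[-0.5,-48.4,-3]], turn=[[0,0,0],[0,0,0],[0,0,0],[0,0,0],[0,0,0],[0,0,0],[0,0,0],[0,0,0],[0,0,0],[0,0,0],[0,0,0],[0,0,0]])

```text
time: 14.9
position: [0.5541, -0.2809, 0.1937]
tool_rot: [-0.038, 0.999, 0.0, 0.0]
ft_force: [0.6, 0.6, 0.1]
grip_width: 0.0653
grip_force: 0.0
```

```bash
python3 - <<'E'
from m import *
c=cam('side')
print('tray greens',[(b[0],b[1]) for b in blobs(c,'green',30)[0] if b[0][1]>240])
c=cam('wrist');o=robot.get_obs();print(o['position'],o['joint_velocities'].round(2))
exp=proj(c,np.array([.478,-.287,.06]));print('exp',exp)
bl,l=blobs(c,'green',60)
for b in bl: print('g',b)
for b in blobs(c,'red',20)[0]: print('r',b,cast(c,*b[0],.08).round(4))
g=min(bl,key=lambda b:np.hypot(*(np.array(b[0])-exp)))
u,v=map(int,g[0]);
# dark blobs near
V=c['color'].max(axis=2);m=(V[v-40:v+40,u-40:u+40]<60).astype(np.uint8)
n,L,st,ce=cv2.connectedComponentsWithStats(m)
for i in range(1,n):
    if st[i,4]>15: print('d',ce[i]+[u-40,v-40],st[i])
E
```

```text
tray greens [([208.6, 254.3], 79), ([240.2, 256.2], 87), ([201.9, 282.0], 129), ([235.8, 284.3], 136), ([236.0, 298.7], 142), ([193.2, 314.2], 167), ([230.0, 316.8], 176)]
[ 0.55403378 -0.27926587  0.193554  ] [ 0.01 -0.    0.01 -0.   -0.   -0.  ]
exp [256.45314692 114.5339409 ]
g ([253.6, 113.5], 494, [242, 97, 24, 34])
r ([254.0, 124.1], 70, [250, 120, 9, 10]) [ 0.4882 -0.2888  0.08  ]
r ([399.7, 216.7], 83, [395, 212, 11, 10]) [ 0.5826 -0.1063  0.08  ]
```

```bash
python3 - <<'E'
from m import *
c=cam('wrist')
b,a=dark(c,253,104,6);print(b,a)
red=min(blobs(c,'red',20)[0],key=lambda r:abs(r[0][0]-254))[0]
pair(c,red,b,.08)
bl,l=blobs(c,'green',60);m=(l==l[113,245]).astype(np.uint8) if l[113,245] else (l>0).astype(np.uint8);m[:90]=0;m[140:]=0;m[:,:235]=0;m[:,275:]=0
cs,_=cv2.findContours(m,cv2.RETR_EXTERNAL,cv2.CHAIN_APPROX_NONE)
P=np.array([cast(c,*p[0],.06)[:2]*1000 for p in max(cs,key=cv2.contourArea)],np.float32);print(cv2.minAreaRect(P))
# holder edges: print gray profile across columns/rows
g=cv2.cvtColor(c['color'],cv2.COLOR_RGB2GRAY)
print(g[113,205:305:2]);print(g[70:165:2,232]);print(g[70:165:2,275])
E
```

```text
[252.05825243 103.34951456] 103
mid [ 477.6 -290.3] len 21.5 yaw 8.5
((477.3764953613281, -290.3478698730469), (35.72504425048828, 25.57260513305664), 8.575203895568848)
[194 193 195 184 190 186 184 186 192 187 195 195 187 171 171 173 172 159
 187 173 169 171 171 169 171 170 169 171 169 171 186 123 170 170 169 170
 176 189 117 109 112 109 112 114 112 112 114 118 190 190]
[196 201 193 190 192 190 193 189 178 172 170 169 174 173 172 171 173 171
 172 170 173 169 170 171 169 169 169 172 169 171 170 172 175 175 174 183
 185 191 145 113 114 115 113 114 112 116 119 112]
[198 194 192 192 188 182 179 173 170 171 169 167 169 170 169 169 167 170
 170 168 170 169 170 168 165 101  96  93  95  96  96  95  97  95  95  98
 114 114 112 112 114 112 109 113 112 109 110 113]
```

Call:
play_rows(gripper=[-0.5,-0.5,-0.5,-0.5,-0.5], delta_pos=[[4,-0.2,4],[7.7,-0.5,8],[7.72,-0.53,10],[7.72,-0.53,10],[7.72,-0.53,10]], turn=[[0,0,-0.03],[0,0,-0.073],[0,0,-0.073],[0,0,-0.073],[0,0,-0.073]])

```text
time: 15.68
position: [0.479, -0.2919, 0.0945]
tool_rot: [-0.075, 0.997, -0.001, 0.001]
ft_force: [-0.1, 0.0, -0.0]
grip_width: 0.0652
grip_force: 0.0
```

```bash
python3 - <<'E'
from m import *
robot.camera('wrist');o=robot.get_obs();print(o['position'],o['joint_velocities'].round(2));move(o,[.4775,-.2905,.0103],8.6)
E
```

```text
[ 0.47919431 -0.2921948   0.09471739] [-0. -0.  0. -0. -0. -0.]
delta cm [0.16 0.21 8.44] turn z 0.000 toolx yaw -171.4 tilt [ 2.1 -1.8]
```

Call:
play_rows(gripper=[-0.5,-0.5,-0.5,-0.5,-0.5,-0.5,-0.5], delta_pos=[[0.12,0.12,2],[0.12,0.12,4.5],[0.12,0.12,6.5],[0.12,0.12,7.8],[0.12,0.12,8.3],[0.12,0.12,8.4],[0.12,0.12,8.4]], turn=[[0,0,0],[0,0,0],[0,0,0],[0,0,0],[0,0,0],[0,0,0],[0,0,0]])

```text
time: 16.6
position: [0.4769, -0.2913, 0.0101]
tool_rot: [-0.075, 0.997, -0.0, 0.0]
ft_force: [0.8, 0.4, 0.3]
grip_width: 0.0654
grip_force: 0.0
```

```bash
python3 - <<'E'
from m import *
P=[]
for i in range(3): robot.camera('wrist');o=robot.get_obs();P.append(o['position'])
print(np.round(P,4),o['ft_force']);o['position']=np.mean(P,axis=0);move(o,[.4775,-.2905,.0103],8.6)
E
```

```text
[[ 0.4769 -0.2913  0.0101]
 [ 0.4768 -0.2913  0.0101]
 [ 0.4767 -0.2913  0.01  ]] [ 0.63891379 -0.31002597  0.1397948 ]
delta cm [-0.08  0.07 -0.02] turn z -0.001 toolx yaw -171.5 tilt [ 0.8 -0.7]
```

Good to within a millimetre; small correction, then grip and lift.

Call:
play_rows(gripper=[-0.5,0.6,0.6,0.6,0.6,0.6,0.6,0.6,0.6], delta_pos=[[-0.07,0.06,0],[-0.07,0.06,0],[-0.07,0.06,0],[-0.07,0.06,0],[-0.07,0.06,0],[-0.07,0.06,0],[-0.07,0.06,0],[-0.07,0.06,0],[-0.07,0.06,0]], turn=[[0,0,0],[0,0,0],[0,0,0],[0,0,0],[0,0,0],[0,0,0],[0,0,0],[0,0,0],[0,0,0]], squeeze=25)

```text
time: 17.88
position: [0.4774, -0.2907, 0.0095]
tool_rot: [-0.075, 0.997, -0.0, 0.0]
ft_force: [0.5, -1.6, -1.4]
grip_width: 0.0301
grip_force: 25.0
```

Call:
play_rows(gripper=[0.6,0.6,0.6,0.6,0.6,0.6,0.6], delta_pos=[[0,0,-0.8],[0,0,-1.8],[0,0,-3.5],[0,0,-6],[0,0,-9],[0,0,-11],[0,0,-11]], turn=[[0,0,0],[0,0,0],[0,0,0],[0,0,0],[0,0,0],[0,0,0],[0,0,0]])

```text
time: 18.75
position: [0.4779, -0.2906, 0.1219]
tool_rot: [-0.075, 0.997, -0.001, 0.001]
ft_force: [0.2, -0.4, -2.1]
grip_width: 0.0299
grip_force: 25.0
```

```bash
python3 - <<'E'
from m import *
P=[]
for i in range(3): robot.camera('side');o=robot.get_obs();P.append(o['position'])
print(np.round(P,4),o['grip_width'],o['grip_force'],o['ft_force']);o['position']=np.mean(P,axis=0);move(o,[.5538,-.0760,.12],-16.8)
E
```

```text
[[ 0.4771 -0.29    0.1206]
 [ 0.4766 -0.2896  0.1196]
 [ 0.4764 -0.2895  0.119 ]] 0.029973279562559293 24.995811951812357 [ 0.52162334 -0.52523135 -1.16289773]
delta cm [-1.080e+01  1.999e+01 -1.000e-02] turn z 0.442 toolx yaw -171.4 tilt [-1.3  1.3]
```

Call:
play_rows(gripper=[0.6,0.6,0.6,0.6,0.6,0.6,0.6,0.6,0.6], delta_pos=[[-1.5,2.5,0],[-3.5,6.5,0],[-5.5,10.5,0],[-7.5,14,0],[-9.3,17.2,0],[-10.4,19.2,0],[-10.8,20,0],[-10.8,20,0],[-10.8,20,0]], turn=[[0,0,0.05],[0,0,0.13],[0,0,0.21],[0,0,0.3],[0,0,0.37],[0,0,0.42],[0,0,0.442],[0,0,0.442],[0,0,0.442]])

```text
time: 20.02
position: [0.5535, -0.0767, 0.1188]
tool_rot: [0.146, 0.989, 0.0, -0.001]
ft_force: [0.1, -0.5, -1.5]
grip_width: 0.0297
grip_force: 25.0
```

```bash
cat > st.py <<'E'
from m import *
import sys
P=[]
for i in range(4): robot.camera('side');o=robot.get_obs();P.append(o['position'])
print(np.round(P[1:],4),o['grip_width'],o['ft_force'].round(1));o['position']=np.mean(P[1:],axis=0);move(o,[.5538,-.0760,.0245],-16.8)
E
python3 st.py
```

```text
[[ 0.5537 -0.077   0.1191]
 [ 0.5539 -0.077   0.1192]
 [ 0.5539 -0.0771  0.1193]] 0.02950974461786983 [ 0.5  0.7 -1.2]
delta cm [0.03 0.1  9.47] turn z -0.000 toolx yaw 163.2 tilt [-0.3  0. ]
```

Call:
play_rows(gripper=[0.6,0.6,0.6,0.6,0.6,0.6], delta_pos=[[0.03,0.1,2],[0.03,0.1,4.5],[0.03,0.1,6.5],[0.03,0.1,7.4],[0.03,0.1,7.6],[0.03,0.1,7.6]], turn=[[0,0,0],[0,0,0],[0,0,0],[0,0,0],[0,0,0],[0,0,0]])

```text
time: 20.98
position: [0.5546, -0.0757, 0.044]
tool_rot: [0.146, 0.989, -0.0, 0.001]
ft_force: [0.0, 0.4, -2.1]
grip_width: 0.0299
grip_force: 25.0
```

```bash
python3 st.py
```

```text
[[ 0.5548 -0.0756  0.0442]
 [ 0.5547 -0.0756  0.0442]
 [ 0.5546 -0.0755  0.0441]] 0.02973422763784732 [ 1.1  0.  -1.4]
delta cm [ 0.08 -0.06  1.97] turn z 0.000 toolx yaw 163.2 tilt [ 1.2 -0.4]
```

Call:
play_rows(gripper=[0.6,0.6,0.6,0.6,0.6], delta_pos=[[0.07,-0.05,0.2],[0.07,-0.05,0.4],[0.07,-0.05,0.6],[0.07,-0.05,0.8],[0.07,-0.05,1.0]], turn=[[0,0,0],[0,0,0],[0,0,0],[0,0,0],[0,0,0]])

```text
time: 21.8
position: [0.5533, -0.0757, 0.0333]
tool_rot: [0.146, 0.989, -0.0, -0.0]
ft_force: [0.8, -0.4, -0.8]
grip_width: 0.0296
grip_force: 25.0
```

```bash
python3 st.py
```

```text
[[ 0.5531 -0.0756  0.0331]
 [ 0.5532 -0.0757  0.0333]
 [ 0.5533 -0.0757  0.0334]] 0.029991059435154746 [ 0.3  0.8 -0.6]
delta cm [-0.07 -0.02  0.88] turn z 0.000 toolx yaw 163.2 tilt [-0.1  0. ]
```

Plug is 6 mm in with no resistance. Going on until seated.

Call:
play_rows(gripper=[0.6,0.6,0.6,0.6,0.6,0.6], delta_pos=[[0,0,0.25],[0,0,0.5],[0,0,0.7],[0,0,0.82],[0,0,0.9],[0,0,0.9]], turn=[[0,0,0],[0,0,0],[0,0,0],[0,0,0],[0,0,0],[0,0,0]])

```text
time: 22.75
position: [0.5534, -0.0757, 0.0245]
tool_rot: [0.146, 0.989, -0.0, 0.0]
ft_force: [0.7, 0.7, -0.4]
grip_width: 0.03
grip_force: 25.0
```

Call:
play_rows(gripper=[0.6,0.6,0.6], delta_pos=[[0,0,0.08],[0,0,0.1],[0,0,0.1]], turn=[[0,0,0],[0,0,0],[0,0,0]])

```text
time: 23.12
position: [0.5534, -0.0757, 0.0245]
tool_rot: [0.146, 0.989, -0.0, 0.0]
ft_force: [-0.3, 0.5, 5.3]
grip_width: 0.0298
grip_force: 25.0
```

Seated: z stays at .0245 while the force rises to 5 N. Releasing, rising, and checking numerically.

Call:
play_rows(gripper=[-0.4,-0.4,-0.4,-0.4,-0.4,-0.4,-0.4,-0.4,-0.4,-0.4,-0.4], delta_pos=[[0,0,0],[0,0,0],[0,0,0],[0,0,0],[0,0,-2],[0,0,-5],[0,0,-9],[0,0,-14],[-6,0,-18],[-8,0,-18],[-8,0,-18]], turn=[[0,0,0],[0,0,0],[0,0,0],[0,0,0],[0,0,0],[0,0,0],[0,0,0],[0,0,0],[0,0,0],[0,0,0],[0,0,0]])

```text
time: 24.5
position: [0.6317, -0.0996, 0.2041]
tool_rot: [0.146, 0.989, -0.0, 0.001]
ft_force: [-0.7, 0.6, -0.3]
grip_width: 0.0608
grip_force: 0.0
```

```bash
python3 - <<'E'
from m import *
c=cam('side');c=cam('side');c=cam('wrist');o=robot.get_obs();print(o['position'],o['joint_velocities'].round(2))
exp=lambda X:proj(c,np.array(X))
rp=np.array([.5538,-.0750])+.011*np.array([.957,-.289]);bp=np.array([.5538,-.0750])-.011*np.array([.957,-.289])
er=exp([*rp,.095]);eb=exp([*bp,.095]);print('exp posts',er,eb)
red=blobs(c,'red',30)[0]
r=min(red,key=lambda b:np.hypot(*(np.array(b[0])-er)));print(r)
b,a=dark(c,int(eb[0]+.5),int(eb[1]+.5),6);print(b,a);pair(c,r[0],b,.095)
for x in red: print('red',x[0],x[1],cast(c,*x[0],.045)[:2].round(4))
s=cam('side')
for b in blobs(s,'green',20)[0]: print('side',b)
print([b for b in blobs(s,'red',6)[0] if b[0][0]>180])
E
```

```text
[ 0.62779484 -0.09796756  0.20212929] [ 0.   -0.    0.01 -0.   -0.    0.  ]
exp posts [258.34421657 124.63426682] [258.33559456 102.97213871]
([259.2, 124.0], 78, [255, 119, 10, 11])
[258.98181818 102.58181818] 110
mid [553.5 -74.1] len 21.7 yaw -16.2
red [508.0, 4.5] 69 [0.5217 0.2262]
red [440.2, 31.5] 120 [0.5269 0.1505]
red [450.5, 88.6] 109 [0.5924 0.1556]
red [259.2, 124.0] 78 [ 0.5654 -0.0775]
red [259.2, 148.5] 75 [ 0.5944 -0.0862]
red [302.9, 233.8] 282 [ 0.7258 -0.0619]
side ([242.5, 185.6], 28, [236, 183, 13, 6])
side ([208.7, 254.3], 89, [199, 249, 19, 10])
side ([240.7, 256.3], 99, [231, 251, 20, 10])
side ([201.9, 282.0], 129, [191, 276, 22, 11])
side ([235.8, 284.3], 137, [225, 278, 22, 12])
side ([236.4, 298.7], 146, [220, 285, 33, 21])
side ([193.3, 314.2], 166, [181, 307, 25, 13])
side ([230.0, 316.8], 176, [218, 309, 24, 14])
[([238.5, 176.8], 10, [237, 176, 4, 3]), ([227.2, 191.1], 12, [225, 190, 5, 3]), ([202.3, 246.1], 24, [200, 244, 6, 7]), ([234.6, 248.8], 33, [232, 246, 6, 7]), ([194.6, 273.6], 42, [192, 270, 7, 9]), ([229.2, 276.0], 52, [226, 272, 7, 9]), ([185.6, 305.5], 59, [182, 301, 8, 10]), ([223.1, 308.6], 57, [219, 305, 8, 9])]
```

```bash
python3 -c "
from rig import robot
print(robot.hand_in())"
```

```text
the job is handed in; nothing more can be done
None
```

The tested module is in the tray's free hole and the waiting module is fully home in the socket, red post towards the red dot; the other five modules look unmoved and the job was handed in at about 25 s. Two slips: I viewed 11 pictures against the limit of 10, and my first grasp closed briefly on the tested module's posts, because the real fingertips sit about 24 mm above the reported TCP.

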